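Two-point check of a bench contact meter with a red/blue standard

TASK

Check the meter with the white two-face standard block: slide it along the bench so that its red face, centred and square, pushes the meter's yellow spring bar fully home and hold it there a moment, then turn the block and do the same with its blue face. Press gently, keep the block flat on the bench (no lifting or tipping), do not disturb the glass beaker, the jar or the rubber bulb, and finally let go, leaving the block standing with its blue face squarely up against the bar.

Things in the scene. Friction and masses are not known exactly. Their poses are not given: they have to be found in the camera images.
- standard: the loose check standard: a solid white square block 100 x 100 mm and 40 mm high, about 0.45 kg, too wide to grasp. Origin at the centre of its underside, z up. Its +x side is the red face, its -y side is the blue face (both also marked by a strip of that colour along the top edge); the other two sides are plain white.
- red_face (a point): the middle of the block's red face, 20 mm above its underside (at +50 mm along the block's x)
- blue_face (a point): the middle of the block's blue face, 20 mm above its underside (at -50 mm along the block's y)
- meter: fixed grey bench meter. Origin on the bench under the middle of the yellow bar's front face (bar out); x points into the meter, z up; the bar faces -x. Bar: 44 mm wide (y), 8 thick, 8 to 36 mm above the bench. Behind it a nose 26 mm wide, up to 36 mm high, leads from x = 27 mm to the case: 240 mm wide, x = 85 to 290 mm, 63 mm high.
- bar_face (a point): the middle of the yellow bar's front face, 22 mm above the bench; moves with the bar
- bar (a joint): how far the yellow bar is pushed in, in m: 0 fully out, 0.010 fully home against its stop (home counts from 0.0085); its spring pushes back with about 1.4 N at the start and 6 N when home
- beaker: bystander: a loose glass beaker, 68 mm across, 90 mm high; origin at the centre of its underside
- jar: bystander: a loose white jar with a blue cap, 60 mm across, 85 mm high; origin at the centre of its underside
- bulb: bystander: a loose brick-red rubber pipette bulb standing on its wide end, 52 mm across, 70 mm high; origin at the centre of its underside
Things that resemble listed ones, but are neither listed nor needed, are in the scene too. What is shaped like the standard but green or turquoise is not meant.

How it is judged:
By the outcome, as a careful person would: the job done as asked, in the order asked, and still so for the second after the job is handed in, with the robot touching nothing.
It also fails if it takes over 72 s, if anything falls off the work surface, if the arm or the gripper's body presses on something with over 40 N, if the wrist force passes 120 N, or if a joint passes its speed limit or range.

ROBOT

A 6-joint arm with a two-finger parallel gripper is mounted at the origin on the work surface. World frame = base frame: x ahead of the robot, y to its left, z up, the work surface at z = 0. Lengths are in mm, angles in rad, forces in N, time in s.
With the tool pointing down it reaches from about 350 to 875 mm from the base axis. Payload 4.2 kg.
Tool frame: the origin (TCP) lies midway between the tips of the shut fingers; the grasp point (between the pads) lies 19 mm behind it (arm.tcp_to_grasp is the distance from the TCP to the grasp point, in mm); z points along the fingers, y is the line along which they close (so a half turn about z gives the same grasp; the last joint's range is limited). The gripper opens to 85 mm and grips with 20 to 120 N. Pads are 22 mm wide; open, the fingers measure 114 mm over their backs; the gripper's body (76 mm by 85 mm) begins 54 mm behind the grasp point. The pads swing forward as they close: fully open they stand 13 mm farther back than shut.
Start: joints at [1.403, 0.385, 0.008, 0, -1.194, -0.259], TCP at [258.691, 568.927, 198.212] pointing down, gripper open.
Joint ranges: [-3.14, 3.14], [-1.21, 2.06], [-1.07, 1.41], [-3.16, 2.05], [-2.99, -0.16], [-3.1, 3.1]. Speed limits (rad/s): [2.79, 2.79, 3.14, 3.14, 3.14, 3.14].

INTERFACE

Orientations are given as a unit quaternion [x, y, z, w].
In Python, from bench import arm, get_image gives the robot as it stands.
- The arm moves only by the tool drive_tool, never from a script. Its argument "deltas" is a list of rows, each a list of 2 entries, a list of its own where there are three numbers: the shift along the tool's x, y, z in cm, then the turn, a rotation vector about the tool's x, y, z in degrees. In form: [[[x, y, z], [ax, ay, az]], ...]. A call has 1 to 12 rows; each row shifts and turns the commanded pose from where the row before left it, along the tool's axes as they then stand; what a row does not reach is not made up. A row lasts 1/10 s, in which the tool goes at most 50 mm and 8.59 degrees, less where a joint would pass 70% of its speed; a pose out of reach is approached as far as the arm can. A call with a gripper value outside its range is refused whole. "claw" is the finger opening in cm, from 0 to 8.54, set as the call begins (left out, the last holds). The fingers move at their own pace and stop on an object; the grip force is fixed at half the most. Time passes only in rows, so rows that do not move let the fingers close. It gives the time, the measured TCP pose, the force, the opening and the grip force at its end, in the units of the state.
- arm.read_state(): the state, without advancing time (a new reading comes with each control period).
- get_image(name): name is "scene" or "top" or "wrist"; returns a dict with "img" (420x560x3 uint8, red, green, blue), "fx", "fy", "cx", "cy" (pixels), "eye" and "orientation" of the camera in the world; the wrist camera has in their place "mount" (4x4, takes a point from camera to tool coordinates, whose origin is the TCP and whose axes are the flange's). Camera axes: x right, y down, z forward; pixel columns grow to the right and rows downward; lengths in mm; the calibration is good to about 2 mm. A picture is of the moment at which its call begins: read the wrist's pose just before it. There is no depth.
- arm.job_done(): hands the job in; it is judged then, once.
The state is a dict: "clock": time; "joints": joint angles; "joint_vel": joint speeds; "joint_efforts": joint torques, N m; "position": TCP position; "ee_rot": TCP orientation; "contact_force": force on the tool from outside, world axes, zero at the start; "wrist_torque": the same for the moment, N m; "gripper_width": finger opening in mm; "grasp_force": force on a finger pad.
Only numpy, scipy, OpenCV 4.12 (cv2) and the standard library are available. Lean on these libraries where they do the work, as an engineer would, in place of code of your own. Each camera call takes 0.05 s, during which the arm holds its last target. There are 200 camera calls.

## Working session

There is one attempt and no reset: what is moved stays moved. The work goes in short steps, Python scripts to look and compute and a tool call to move; the robot and the scene stay as the last step left them, time stands still between calls to the robot, and variables do not carry over. Pictures are saved under pics/ and viewed, at most 10 in all, crops included, and the job is handed in when it is done.

Besides the shell and the picture viewer there is one more tool, called after ">>>" as name(argument=value, ...) on one line, values as JSON. drive_tool: Moves the arm, as the interface text tells. Its arguments: {"type":"object","properties":{"deltas":{"type":"array"},"claw":{"type":"number"}},"required":["deltas"]}

```bash
mkdir -p pics; ls; python3 - <<'E'
from bench import arm,get_image
import cv2
print(arm.read_state())
for n in("top","scene"):
    d=get_image(n); cv2.imwrite(f"pics/{n}0.png",d["img"][:,:,::-1]); print(n,{k:v for k,v in d.items() if k!="img"})
E
```

```text
pics
{'clock': 0.0, 'joints': array([ 1.40261142e+00,  3.85526562e-01,  6.60102765e-03, -4.93637245e-04,
       -1.19404003e+00, -2.58589325e-01]), 'joint_vel': array([ 0.00175677,  0.00105795,  0.00049125,  0.00094519, -0.00069364,
       -0.00149989]), 'joint_efforts': array([ 4.43934732e-04, -3.92289913e+01,  1.88398236e+01,  4.18628991e+00,
       -4.65609526e-03, -3.76256978e-06]), 'position': array([258.4274919 , 568.32076918, 197.13089201]), 'ee_rot': array([ 9.77299340e-01, -2.11860261e-01, -1.80164184e-04,  1.09387427e-03]), 'contact_force': array([ 0.40781474, -0.45139806,  0.80029074]), 'wrist_torque': array([-0.00015924, -0.00648243, -0.02981793]), 'grasp_force': 0.0, 'gripper_width': 85.37778809174405}
top {'fx': 422.74878653515555, 'fy': 422.74878653515555, 'cx': 281.9656497776167, 'cy': 214.0250900501657, 'eye': array([ 351.60211001,   22.33928109, 1069.24969618]), 'orientation': array([-0.70308462,  0.70892742, -0.0415814 ,  0.03694492])}
scene {'fx': 395.58971851718604, 'fy': 395.58971851718604, 'cx': 274.7045497267738, 'cy': 207.59490433203501, 'eye': array([ 929.74093365, -319.83494327,  638.12278651]), 'orientation': array([ 0.83962272,  0.39588679, -0.16801701, -0.33177948])}
```

View pics/top0.png

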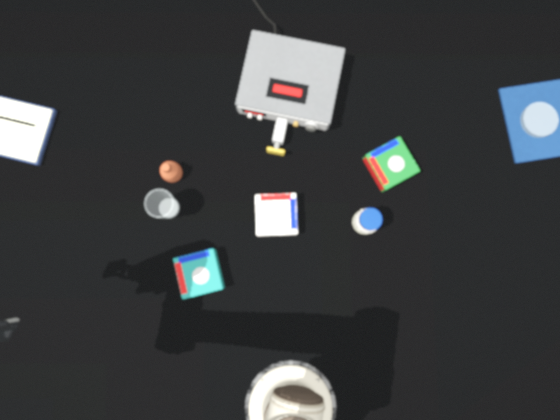

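View pics/scene0.png

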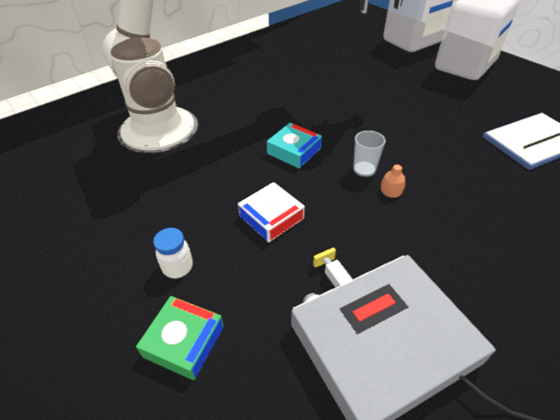

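The views show the following:
- **Standard:** the white block is at top (276,214) / scene (271,211), with its red strip toward the meter and its blue strip toward the jar.
- **Look-alikes, not meant:** turquoise at (199,273) and green at (391,164) in the top view.
- **Yellow bar:** top (276,151), scene (324,257).
- **Bystanders (top view):** beaker (161,204), bulb (171,171), jar (367,221).

Next I'll measure these and take an enlarged crop of the white block.

```bash
cat > h.py <<'E'
from bench import arm,get_image
import cv2,numpy as np
from scipy.spatial.transform import Rotation as R
def ray(d,uv):
    uv=np.atleast_2d(uv).astype(float)
    v=np.c_[(uv[:,0]-d["cx"])/d["fx"],(uv[:,1]-d["cy"])/d["fy"],np.ones(len(uv))]
    return d["eye"],R.from_quat(d["orientation"]).apply(v)
def plane(d,uv,z):
    e,v=ray(d,uv); return (e+v*((z-e[2])/v[:,2])[:,None])
def cross(d1,p1,d2,p2):
    e1,a=ray(d1,p1);e2,b=ray(d2,p2);a=a[0];b=b[0]
    s,t=np.linalg.lstsq(np.c_[a,-b],e2-e1,rcond=None)[0]
    return (e1+s*a+e2+t*b)/2,np.linalg.norm(e1+s*a-e2-t*b)
def hsv(d): return cv2.cvtColor(d["img"],cv2.COLOR_RGB2HSV)
def mask(d,lo,hi,roi):
    m=cv2.inRange(hsv(d),np.array(lo),np.array(hi)); o=np.zeros_like(m); x0,y0,x1,y1=roi; o[y0:y1,x0:x1]=m[y0:y1,x0:x1]; return o
def big(m): return max(cv2.findContours(m,cv2.RETR_EXTERNAL,cv2.CHAIN_APPROX_NONE)[0],key=cv2.contourArea)
E
python3 - <<'E'
from h import *
np.set_printoptions(precision=1,suppress=True)
t=get_image("top");s=get_image("scene")
crop=t["img"][135:260,230:330]; 
a=cv2.resize(crop,None,fx=4.5,fy=4.5,interpolation=cv2.INTER_CUBIC)
b=cv2.resize(s["img"][170:280,225:345],None,fx=2.8,fy=2.8,interpolation=cv2.INTER_CUBIC)
c=np.zeros((max(a.shape[0],b.shape[0]),a.shape[1]+b.shape[1],3),np.uint8);c[:a.shape[0],:a.shape[1]]=a;c[:b.shape[0],a.shape[1]:]=b
cv2.imwrite("pics/crop1.png",c[:,:,::-1])
# bar
Y=([20,120,80],[35,255,255])
mt=mask(t,*Y,(255,135,300,165));ms=mask(s,*Y,(300,240,345,275))
rt=cv2.minAreaRect(big(mt));rs=cv2.minAreaRect(big(ms));print("bar",rt,rs)
print("bar ctr 2view",cross(t,rt[0],s,rs[0]))
print("bar box@36",plane(t,cv2.boxPoints(rt),36))
# case
m=mask(t,[0,0,60],[180,60,255],(230,20,350,135));r=cv2.minAreaRect(big(cv2.morphologyEx(m,cv2.MORPH_OPEN,np.ones((9,9)))))
print("case@63\n",plane(t,cv2.boxPoints(r),63))
# block: not dark in ROI
m=cv2.inRange(hsv(t)[:,:,2],90,255);o=np.zeros_like(m);o[180:248,245:307]=m[180:248,245:307]
r=cv2.minAreaRect(big(o));print("block@40",r,"\n",plane(t,cv2.boxPoints(r),40),plane(t,[r[0]],40))
for n,lo,hi in(("red",[0,150,100],[8,255,255]),("blue",[110,130,80],[130,255,255])):
    q=cv2.minAreaRect(big(mask(t,lo,hi,(245,185,305,245))));print(n,q,plane(t,[q[0]],40))
for n,lo,hi,roi,z in(("jarcap",[100,120,80],[125,255,255],(345,200,390,240),85),("bulb",[3,100,60],[15,255,255],(155,155,190,185),30),("green",[50,100,60],[75,255,255],(355,130,425,195),40),("turq",[80,100,60],[98,255,255],(165,240,230,305),40)):
    q=cv2.minAreaRect(big(mask(t,lo,hi,roi)));print(n,q,plane(t,[q[0]],z))
print("beaker bottom/top",plane(t,[[169,208]],0),plane(t,[[158,203]],90))
E
```

```text
bar ((275.3919372558594, 150.64865112304688), (19.72787857055664, 7.726752281188965), 9.462322235107422) ((324.06390380859375, 256.63690185546875), (11.840792655944824, 27.12508201599121), 64.98310089111328)
bar ctr 2view (array([629.3,  30.2,  25.1]), np.float64(0.11440778482644608))
bar box@36 [[621.   56.1  36. ]
 [640.5  52.8  36. ]
 [631.9   4.1  36. ]
 [612.4   7.5  36. ]]
case@63
 [[ 684.7  144.4   63. ]
 [ 940.    95.    63. ]
 [ 885.2 -151.7   63. ]
 [ 632.4  -95.8   63. ]]
block@40 ((275.63885498046875, 214.1100616455078), (44.92832565307617, 44.69771957397461), 87.79740142822266) 
 [[520.3  87.3  40. ]
 [523.7 -22.7  40. ]
 [412.9 -25.6  40. ]
 [409.7  83.2  40. ]] [[466.3  30.6  40. ]]Traceback (most recent call last):
  File "<stdin>", line 22, in <module>
  File "h.py", line 17, in big
    def big(m): return max(cv2.findContours(m,cv2.RETR_EXTERNAL,cv2.CHAIN_APPROX_NONE)[0],key=cv2.contourArea)
                       ~~~^^^^^^^^^^^^^^^^^^^^^^^^^^^^^^^^^^^^^^^^^^^^^^^^^^^^^^^^^^^^^^^^^^^^^^^^^^^^^^^^^^^^
ValueError: max() iterable argument is empty
```

View pics/crop1.png

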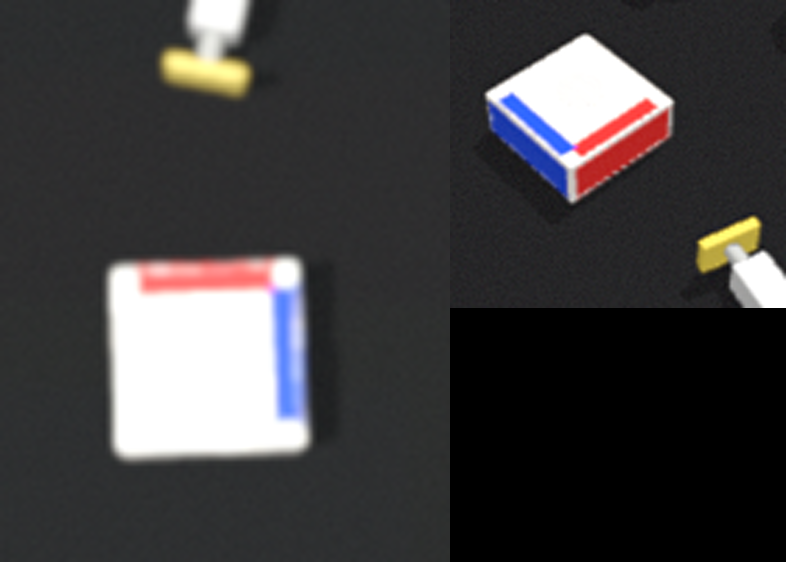

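The crop confirms the standard is the white block: square, red face toward the bar, blue face toward -y. Next I'll get the bystanders and the wrist camera mount.

```bash
python3 - <<'E'
from h import *
np.set_printoptions(precision=3,suppress=True)
t=get_image("top");w=get_image("wrist")
print(w["mount"],w["fx"],w["cx"],w["cy"])
np.set_printoptions(precision=1,suppress=True)
for n,lo,hi,roi,z in(("jarcap",[100,120,80],[125,255,255],(345,200,390,240),85),("bulb",[0,80,60],[15,255,255],(155,155,190,185),30),("green",[45,100,60],[78,255,255],(355,130,425,195),40),("turq",[80,100,60],[98,255,255],(165,240,230,305),40)):
    m=mask(t,lo,hi,roi)
    if m.any(): q=cv2.minAreaRect(big(m));print(n,q,plane(t,[q[0]],z))
print("beaker bottom/top",plane(t,[[169,208]],0),plane(t,[[158,203]],90))
p=arm.read_state()["position"];Rt=R.from_quat(arm.read_state()["ee_rot"])
print((Rt.inv().apply(np.array([480,30,330])-p)))
E
```

```text
[[  -0.001   -0.958   -0.286   73.645]
 [   1.      -0.001   -0.       0.176]
 [  -0.      -0.286    0.958 -176.606]
 [   0.       0.       0.       1.   ]] 335.18696828749125 275.64171544218254 209.4826561274743
jarcap ((372.2500305175781, 218.75003051757812), (22.62741470336914, 21.920310974121094), 45.0) [[ 448.6 -196.    85. ]]
bulb ((170.25001525878906, 171.25001525878906), (24.748737335205078, 22.62741470336914), 45.0) [[577.2 293.1  30. ]]
green ((393.08465576171875, 162.5231170654297), (43.164085388183594, 41.303565979003906), 60.255123138427734) [[ 593.1 -262.4   40. ]]
turq ((198.23532104492188, 273.441162109375), (45.11162567138672, 46.80937194824219), 75.96376037597656) [[324. 218.  40.]]
beaker bottom/top [[488.6 302.2   0. ]] [[489.  304.5  90. ]]
[ 424.6  398.8 -131.8]
```

>>> drive_tool(deltas=[[[2,1.6,-1],[0,0,0]],[[3.8,3,-1],[0,0,0]],[[3.9,3.1,-1],[0,0,0]],[[3.9,3.1,-1],[0,0,0]],[[3.9,3.1,-1],[0,0,0]],[[3.9,3.1,-1],[0,0,0]],[[3.9,3.1,0],[0,0,0]],[[3.9,3.1,0],[0,0,0]],[[3.9,3.1,0],[0,0,0]],[[3.9,3.1,0],[0,0,0]],[[3.9,3.1,0],[0,0,0]],[[3.9,3.1,0],[0,0,0]]], claw=5)

```text
clock: 1.5
position: [518.2, 60.3, 257.9]
ee_rot: [0.977, -0.212, 0.0, -0.0]
contact_force: [-0.1, 0.3, 1.3]
gripper_width: 50.4
grasp_force: 0.0
```

>>> drive_tool(deltas=[[[1.9,1.6,0],[0,0,-4]],[[0,0,0],[0,0,-8.4]],[[0,0,0],[0,0,0]],[[0,0,0],[0,0,0]]])

```text
clock: 1.9
position: [528.2, 39.9, 257.5]
ee_rot: [0.994, -0.106, -0.0, -0.0]
contact_force: [-0.7, 0.5, -1.0]
gripper_width: 49.8
grasp_force: 0.0
```

```bash
cat >> h.py <<'E'
def wrist():
    s=arm.read_state(); w=get_image("wrist")
    M=np.eye(4);M[:3,:3]=R.from_quat(s["ee_rot"]).as_matrix();M[:3,3]=s["position"];M=M@w["mount"]
    w["eye"]=M[:3,3];w["orientation"]=R.from_matrix(M[:3,:3]).as_quat();return w
def st():
    s=arm.read_state();r=R.from_quat(s["ee_rot"]).as_matrix()
    print("t",round(float(s["clock"]),2),"pos",s["position"].round(1),"yaw",np.degrees(np.arctan2(r[1,0],r[0,0])).round(2),"zax",r[:,2].round(3),"F",s["contact_force"].round(1),"w",round(s["gripper_width"],1))
E
python3 - <<'E'
from h import *
st();w=wrist();np.savez("w1.npz",**w);cv2.imwrite("pics/w1.png",w["img"][:,:,::-1])
E
```

```text
t 1.9 pos [528.2  39.9 257.5] yaw -12.22 zax [-0.  0. -1.] F [-0.7  0.5 -1. ] w 49.8
```

View pics/w1.png

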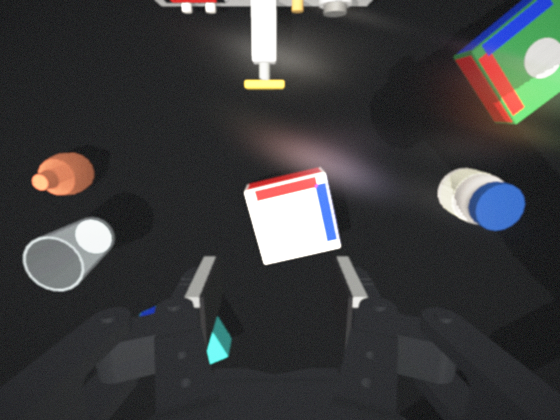

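```bash
cat >> h.py <<'E'
def rectmm(d,m,z):
    c=plane(d,cv2.convexHull(big(m))[:,0,:],z)[:,:2].astype(np.float32)
    (x,y),(a,b),th=cv2.minAreaRect(c); th=(th+45)%90-45
    return np.round([x,y,a,b,th],1)
def block(d,roi):
    "top-face rectangle (x,y,size,size,angle mod 90) and block yaw from the red strip"
    m=mask(d,[0,0,165],[180,60,255],roi)
    r=rectmm(d,m,40); out=[r]
    for lo,hi in(([0,120,200],[8,255,255]),([112,120,200],[125,255,255])):
        k=mask(d,lo,hi,roi)
        if k.any():
            q=big(k);mo=cv2.moments(q)
            if mo["m00"]: out.append(plane(d,[[mo["m10"]/mo["m00"],mo["m01"]/mo["m00"]]],40)[0,:2].round(1))
    return out
E
python3 - <<'E'
from h import *
w=wrist();t=get_image("top")
H=hsv(w)
print([H[a] .tolist() for a in((220,280),(172,300),(178,290),(190,283),(200,325),(258,290),(84,264),(88,264))])
print("block",block(w,(235,160,350,270)))
mb=mask(w,[20,100,80],[35,255,255],(230,70,300,100));ys,xs=np.nonzero(mb)
print("bar px",xs.min(),xs.max(),ys.min(),ys.max())
for x in(xs.min()+4,xs.max()-4): print(x,ys[xs==x])
print("bar lower z8",plane(w,[[xs.min(),ys.max()+.5],[xs.max()+1,ys.max()+.5]],8),"upper z36",plane(w,[[xs.min(),ys.min()-.5],[xs.max()+1,ys.min()-.5]],36))
q=cv2.minAreaRect(big(mb))[0];qt=cv2.minAreaRect(big(mask(t,[20,120,80],[35,255,255],(255,135,300,165))))[0]
print("bar 2view",cross(w,q,t,qt))
for n,lo,hi in(("red",[0,120,200],[8,255,255]),("blue",[112,120,200],[125,255,255])):
    a=cv2.minAreaRect(big(mask(w,lo,hi,(235,160,350,270))))[0];b=cv2.minAreaRect(big(mask(t,lo,hi,(245,185,305,245))))[0]
    print(n,a,b,cross(w,a,t,b))
g=mask(w,[0,0,70],[180,70,255],(140,0,390,100));
for x in range(160,380,20):
    c=np.nonzero(g[:,x])[0];print(x,c.max() if len(c) else None,end="; ")
E
```

```text
[[0, 0, 255], [0, 152, 193], [1, 145, 221], [0, 155, 255], [111, 173, 255], [0, 0, 255], [30, 95, 255], [23, 159, 228]]
block [array([470.6,  30.7, 107.6, 102.1,   1.5]), array([508.5,  32.2]), array([502. , -10.3])]
bar px 243 285 78 89
247 [79 80 81 86 87 88 89]
281 [79 80 81 86 87 88 89]
bar lower z8 [[630.80207609  57.66651154   8.        ]
 [619.88639776   7.27940266   8.        ]] upper z36 [[640.97590263  52.47867209  36.        ]
 [630.87494684   5.85128618  36.        ]]Traceback (most recent call last):
  File "<stdin>", line 10, in <module>
  File "h.py", line 17, in big
    def big(m): return max(cv2.findContours(m,cv2.RETR_EXTERNAL,cv2.CHAIN_APPROX_NONE)[0],key=cv2.contourArea)
                       ~~~^^^^^^^^^^^^^^^^^^^^^^^^^^^^^^^^^^^^^^^^^^^^^^^^^^^^^^^^^^^^^^^^^^^^^^^^^^^^^^^^^^^^
ValueError: max() iterable argument is empty
```

Block: centre ≈ (470, 31), yaw 1.5°. Bar front ≈ (626.5, 31.5), meter yaw ≈ -12.2°. In meter axes the block sits 34 mm to the right and is turned 13.7°. I'll first push its blue side along a short arc to line it up.

```bash
python3 - <<'E'
from h import *
print(arm.read_state()["joints"].round(2))
w=wrist();t=get_image("top");roi=(230,60,305,100)
a=cv2.minAreaRect(big(mask(w,[18,80,80],[36,255,255],roi)))[0];b=cv2.minAreaRect(big(mask(t,[20,120,80],[35,255,255],(255,135,300,165))))[0]
print("bar 2view",a,cross(w,a,t,b))
for n,lo,hi in(("red",[0,60,150],[10,255,255]),("blue",[105,60,150],[130,255,255])):
    b=mask(t,lo,hi,(245,185,305,245));a=mask(w,lo,hi,(235,160,350,270))
    if b.any() and a.any():
        a=cv2.minAreaRect(big(a));b=cv2.minAreaRect(big(b));print(n,a,b,cross(w,a[0],t,b[0]))
    else: print(n,a.any(),b.any())
E
```

```text
[ 0.38  0.18 -0.12 -0.   -1.26  0.98]Traceback (most recent call last):
  File "<stdin>", line 4, in <module>
  File "h.py", line 17, in big
    def big(m): return max(cv2.findContours(m,cv2.RETR_EXTERNAL,cv2.CHAIN_APPROX_NONE)[0],key=cv2.contourArea)
                       ~~~^^^^^^^^^^^^^^^^^^^^^^^^^^^^^^^^^^^^^^^^^^^^^^^^^^^^^^^^^^^^^^^^^^^^^^^^^^^^^^^^^^^^
ValueError: max() iterable argument is empty
```

>>> drive_tool(deltas=[[[0,0,2],[0,0,8.5]],[[0,0,2],[0,0,8.5]],[[0,0,2],[0,0,8.5]],[[0,0,2],[0,0,8.5]],[[0,0,2],[0,0,8.5]],[[0,0,2],[0,0,8.5]],[[0,0,2],[0,0,8.5]],[[0,0,2],[0,0,8.5]],[[0,0,2],[0,0,8.3]],[[4.3,3,0],[0,0,0]],[[4.3,2.9,0],[0,0,0]],[[0,0,0],[0,0,0]]])

```text
clock: 3.35
position: [469.7, -47.0, 76.9]
ee_rot: [0.716, -0.698, -0.002, 0.002]
contact_force: [0.8, 0.8, -0.2]
gripper_width: 50.0
grasp_force: 0.0
```

>>> drive_tool(deltas=[[[0,0,3],[0,0,0]],[[0,0,3],[0,0,0]],[[0,0,1.1],[0,0,0]],[[-0.5,0,0],[0,0,0]],[[-0.5,0,0],[0,0,0]],[[-0.4,0,0],[0,0,0]],[[0,0,0],[0,0,0]]])

```text
clock: 4.05
position: [474.8, -29.3, 7.7]
ee_rot: [0.718, -0.696, 0.001, -0.001]
contact_force: [-0.5, 0.2, 0.5]
gripper_width: 49.9
grasp_force: 0.0
```

```bash
python3 - <<'E'
from h import *
st();w=wrist();cv2.imwrite("pics/w2.png",w["img"][:,:,::-1])
E
```

```text
t 4.05 pos [474.8 -29.3   7.7] yaw -88.28 zax [ 0.003  0.001 -1.   ] F [-0.5  0.2  0.5] w 49.9
```

View pics/w2.png

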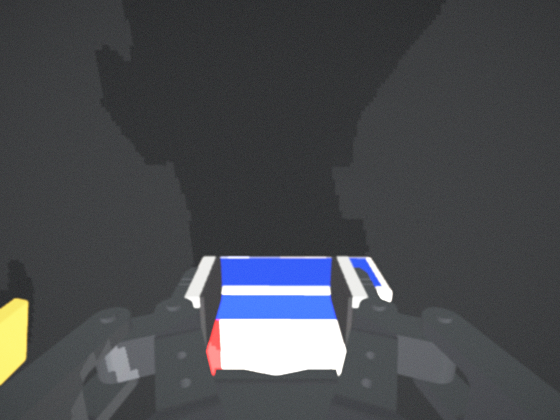

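The blue face is in front of the pads, cols ~205–385, so the fingers sit about 7 mm too far toward +x. I'll shift by that much and then push the arc.

>>> drive_tool(deltas=[[[0,0.5,0],[0,0,0]],[[-0.33,0.15,0],[0,0,1.4]],[[-0.33,0.15,0],[0,0,1.4]],[[-0.33,0.15,0],[0,0,1.4]],[[-0.33,0.15,0],[0,0,1.4]],[[-0.33,0.15,0],[0,0,1.4]],[[-0.33,0.15,0],[0,0,1.4]],[[-0.33,0.15,0],[0,0,1.4]],[[-0.33,0.15,0],[0,0,1.4]],[[-0.33,0.15,0],[0,0,1.4]],[[-0.33,0.15,0],[0,0,1.4]],[[0,0,0],[0,0,0]]])

```text
clock: 5.3
position: [456.2, 3.7, 6.8]
ee_rot: [-0.627, 0.779, -0.0, 0.0]
contact_force: [0.8, -0.8, 0.2]
gripper_width: 49.7
grasp_force: 0.0
```

>>> drive_tool(deltas=[[[0,0,0],[0,0,0]],[[2,0,0],[0,0,0]],[[0,0,-4],[0,0,0]],[[0,0,-4],[0,0,0]],[[3,0,-4],[0,0,0]],[[3,0,-4],[0,0,0]],[[0,0,-4],[0,0,0]],[[0,0,0],[0,0,0]],[[0,0,0],[0,0,0]]])

```text
clock: 6.2
position: [439.4, -74.6, 207.2]
ee_rot: [-0.627, 0.779, -0.0, 0.001]
contact_force: [-0.4, 0.3, -1.3]
gripper_width: 50.1
grasp_force: 0.0
```

```bash
python3 - <<'E'
from h import *
st();w=wrist();cv2.imwrite("pics/w3.png",w["img"][:,:,::-1])
E
```

```text
t 6.2 pos [439.4 -74.6 207.2] yaw -102.4 zax [ 0.002  0.001 -1.   ] F [-0.4  0.3 -1.3] w 50.1
```

View pics/w3.png

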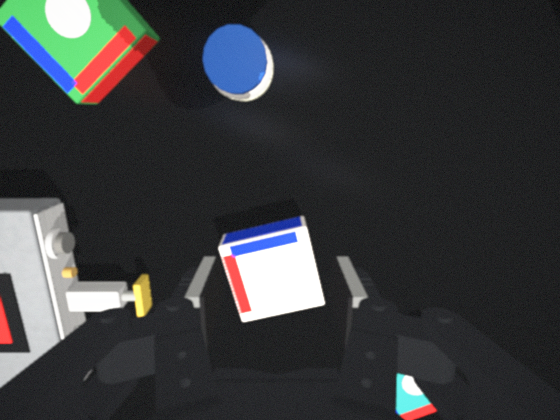

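The block (px ~(272,270)) still looks turned relative to the tool. I'll measure it properly from the strip centroids.

```bash
cat >> h.py <<'E'
def strips(d,roi,vmin=235):
    "block centre, yaw (deg), strip offset from the two top strips"
    P=[]
    for lo,hi in(([0,90,vmin],[10,255,255]),([105,90,vmin],[130,255,255])):
        c=big(mask(d,lo,hi,roi));(q,s,_)=cv2.minAreaRect(c);P.append(plane(d,[q],40)[0,:2]);print("  strip",np.round(q,1),np.round(s,1))
    df=P[0]-P[1];k=np.linalg.norm(df)/2**.5;a=np.arctan2(df[1],df[0])-np.pi/4
    x=np.array([np.cos(a),np.sin(a)]);y=np.array([-x[1],x[0]])
    c=(P[0]+P[1])/2-k/2*(x-y);print("block",c.round(1),"yaw",np.degrees(a).round(1),"k",k.round(1));return c,a
O=np.array([626.5,31.5]);YAW=-12.2
def inmeter(c,a):
    v=R.from_euler("z",-YAW,degrees=True).apply([*(c-O),0])[:2];print("  in meter",v.round(1),"rel yaw",round(float(np.degrees(a)-YAW),1))
E
python3 - <<'E'
from h import *
w=wrist();inmeter(*strips(w,(215,210,330,325)));print(rectmm(w,mask(w,[0,0,165],[180,60,255],(215,210,330,325)),40))
mb=mask(w,[18,80,80],[36,255,255],(125,265,160,325));q=cv2.minAreaRect(big(mb))[0];print("bar px",q,plane(w,[q],30))
t=get_image("top");inmeter(*strips(t,(240,175,310,240),150))
v=np.load("w1.npz");print("before");inmeter(*strips(v,(235,160,350,270)))
E
```

```text
strip [235.8 284.4] [59.3 10.7]
  strip [262.2 244.4] [10.3 66.7]
block [468.4  30.7] yaw 0.6 k 41.1
  in meter [-154.4  -34.2] rel yaw 12.8
[467.8  25.  101.4 112.    1.5]
bar px (140.1599884033203, 295.6199951171875) [[626.57057025  26.18717796  30.        ]]Traceback (most recent call last):
  File "<stdin>", line 4, in <module>
  File "h.py", line 43, in strips
    c=big(mask(d,lo,hi,roi));(q,s,_)=cv2.minAreaRect(c);P.append(plane(d,[q],40)[0,:2]);print("  strip",np.round(q,1),np.round(s,1))
  File "h.py", line 17, in big
    def big(m): return max(cv2.findContours(m,cv2.RETR_EXTERNAL,cv2.CHAIN_APPROX_NONE)[0],key=cv2.contourArea)
                       ~~~^^^^^^^^^^^^^^^^^^^^^^^^^^^^^^^^^^^^^^^^^^^^^^^^^^^^^^^^^^^^^^^^^^^^^^^^^^^^^^^^^^^^
ValueError: max() iterable argument is empty
```

Strip centroids put the block at (468.4, 30.7), so it hasn't moved. The fingers passed over it, so the tips must stand higher above the TCP than I assumed. I'll check where they really are.

```bash
python3 - <<'E'
from h import *
print(arm.tcp_to_grasp,arm.read_state()["gripper_width"],[a for a in dir(arm) if a[0]!="_"])
s=get_image("scene");t=get_image("top");p=arm.read_state()["position"]
def pj(d,P):
    q=R.from_quat(d["orientation"]).inv().apply(P-d["eye"]);return np.round([d["fx"]*q[0]/q[2]+d["cx"],d["fy"]*q[1]/q[2]+d["cy"]],1)
print("TCP px",pj(s,p),pj(t,p),"40 behind",pj(s,p+[0,0,40]),"grasp ax",pj(s,p+[0,0,100]))
x,y=pj(s,p).astype(int);x0,y0=max(0,x-70),max(0,y-100);print(x0,y0)
c=cv2.resize(s["img"][y0:y0+150,x0:x0+170],None,fx=4,fy=4,interpolation=cv2.INTER_CUBIC)
c=cv2.convertScaleAbs(c,alpha=1.6,beta=25)
cv2.circle(c,(int(4*(pj(s,p)[0]-x0)),int(4*(pj(s,p)[1]-y0))),4,(0,255,0),-1)
cv2.imwrite("pics/s2.png",c[:,:,::-1])
E
```

```text
18.700000000000003 50.255690450099 ['IKError', 'job_done', 'read_state', 'tcp_to_grasp']
TCP px [210.9 157.1] [326.1 218.2] 40 behind [207.6 138.2] grasp ax [202.1 106.6]
140 57
```

View pics/s2.png

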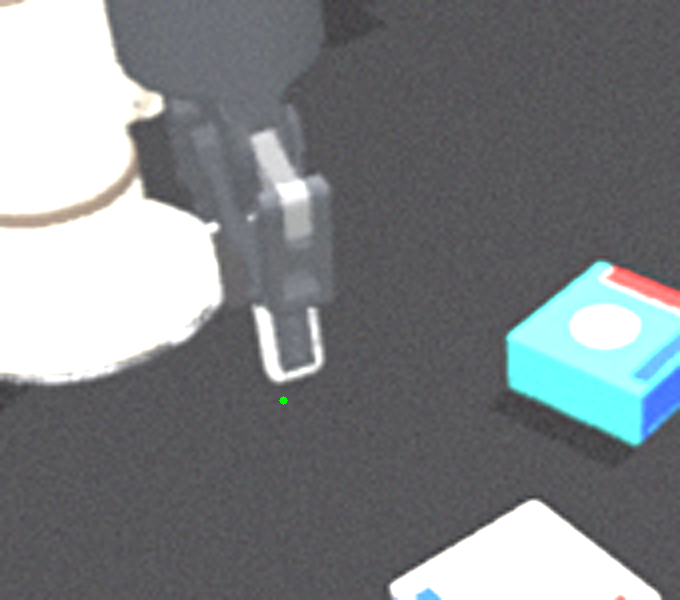

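The tips appear to be about 10 mm above the TCP, so they should have met the block. I'll compare the before and after strip positions carefully.

```bash
python3 - <<'E'
from h import *
v=dict(np.load("w1.npz"));print("before");inmeter(*strips(v,(235,160,350,270)))
w=wrist();print("now");inmeter(*strips(w,(215,210,330,325)))
s=get_image("scene");s0=dict(s);s0["img"]=cv2.imread("pics/scene0.png")[:,:,::-1].copy()
for d in(s0,s): inmeter(*strips(d,(230,175,315,245),150))
t=get_image("top");t0=dict(t);t0["img"]=cv2.imread("pics/top0.png")[:,:,::-1].copy()
for d in(t0,t):
    H=hsv(d);m=cv2.inRange(H[:,:,2],90,255);m[:,:245]=0;m[:,312:]=0;m[:180]=0;m[250:]=0
    print("top",rectmm(d,m,40) if m.any() else None, H[196,275],H[215,294])
E
```

```text
before
  strip [285.7 188.5] [ 9.1 60.4]
  strip [325.7 211.7] [56.5  9.3]
block [467.8  29.9] yaw 2.2 k 40.6
  in meter [-154.8  -35.1] rel yaw 14.4
now
  strip [235.4 284.7] [59.8 11.1]
  strip [261.7 244.8] [10.3 67.1]
block [468.6  30.5] yaw 0.6 k 40.8
  in meter [-154.2  -34.4] rel yaw 12.8
  strip [286.1 224.2] [ 9.1 43.3]
  strip [252.7 222.8] [41.5  6.7]
block [482.1  18. ] yaw 1.6 k 47.8
  in meter [-138.3  -43.7] rel yaw 13.8
  strip [286.4 224.1] [ 9.1 42.8]
  strip [252.7 222.8] [41.5  6.7]
block [481.8  18.2] yaw 2.1 k 48.1
  in meter [-138.7  -43.5] rel yaw 14.3
top [466.6  30.5 110.7 109.3   1.8] [  0 129 255] [113 122 255]
top [ 4.661e+02  2.480e+01  1.631e+02  1.700e+02 -4.000e-01] [ 24  22 183] [ 23  19 226]
```

The fixed scene camera shows the block exactly where it was, so the real tips are about 35 mm or more above the reported TCP. I'll check by lowering gently onto bare bench until the wrist force shows contact.

>>> drive_tool(deltas=[[[0,0,4.5],[0,0,0]],[[0,0,4.5],[0,0,0]],[[0,0,4.5],[0,0,0]],[[0,0,3.5],[0,0,0]],[[0,0,1.5],[0,0,0]],[[0,0,0.5],[0,0,0]],[[0,0,0.3],[0,0,0]],[[0,0,0],[0,0,0]],[[0,0,0],[0,0,0]]])

```text
clock: 7.5
position: [440.3, -74.3, 14.5]
ee_rot: [-0.627, 0.779, -0.001, 0.001]
contact_force: [0.4, -0.2, 0.5]
gripper_width: 49.9
grasp_force: 0.0
```

>>> drive_tool(deltas=[[[0,0,0.2],[0,0,0]],[[0,0,0.2],[0,0,0]],[[0,0,0.2],[0,0,0]],[[0,0,0.2],[0,0,0]],[[0,0,0],[0,0,0]]])

```text
clock: 8.0
position: [439.2, -74.5, 5.3]
ee_rot: [-0.627, 0.779, 0.0, -0.0]
contact_force: [0.2, 0.1, 0.2]
gripper_width: 50.1
grasp_force: 0.0
```

>>> drive_tool(deltas=[[[0,0,0.2],[0,0,0]],[[0,0,0.2],[0,0,0]],[[0,0,0.2],[0,0,0]],[[0,0,0.2],[0,0,0]],[[0,0,0],[0,0,0]]])

```text
clock: 8.5
position: [439.1, -74.6, -2.8]
ee_rot: [-0.627, 0.779, 0.0, -0.0]
contact_force: [-0.3, -0.2, 0.8]
gripper_width: 49.9
grasp_force: 0.0
```

```bash
python3 - <<'E'
from h import *
st()
def pj(d,P):
    q=R.from_quat(d["orientation"]).inv().apply(P-d["eye"]);return np.round([d["fx"]*q[0]/q[2]+d["cx"],d["fy"]*q[1]/q[2]+d["cy"]],1)
s=get_image("scene");p=arm.read_state()["position"];y=R.from_quat(arm.read_state()["ee_rot"]).as_matrix()[:,1]
for k in(-32,0,32): print(k,pj(s,p+k*y),pj(s,p+k*y+[0,0,30]))
x,yy=pj(s,p).astype(int);x0,y0=x-60,yy-70
c=cv2.resize(s["img"][y0:y0+110,x0:x0+150],None,fx=5,fy=5,interpolation=cv2.INTER_CUBIC)
c=cv2.convertScaleAbs(c,alpha=1.6,beta=25)
for k in(-32,32):
  for z,col in((0,(0,255,0)),(20,(255,0,255)),(40,(255,255,0))):
    q=(pj(s,p+k*y+[0,0,z])-[x0,y0])*5;cv2.circle(c,tuple(int(i) for i in q),3,col,-1)
cv2.imwrite("pics/s3.png",c[:,:,::-1])
E
```

```text
t 8.5 pos [439.1 -74.6  -2.8] yaw -102.36 zax [-0.001 -0.    -1.   ] F [-0.3 -0.2  0.8] w 49.9
-32 [230.2 245. ] [228.7 235.6]
0 [224.4 234.3] [222.8 225. ]
32 [218.9 224.2] [217.2 214.8]
```

View pics/s3.png

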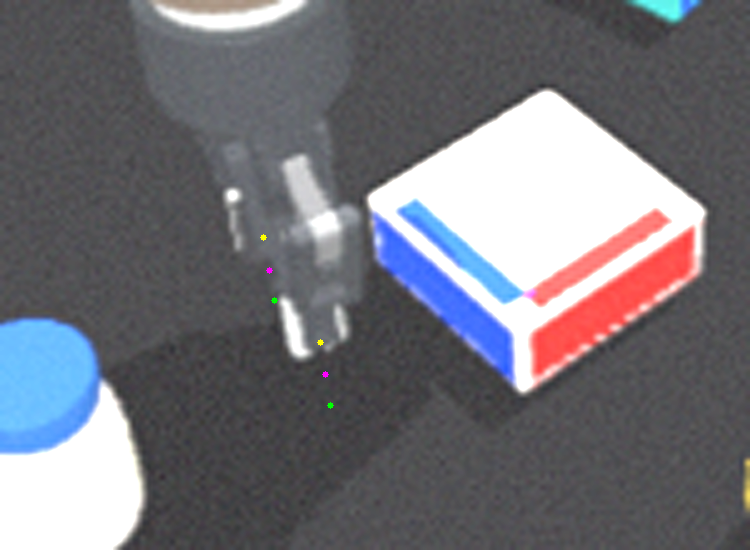

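In this view the near fingertip (px ~(312,350) in the crop) sits at the yellow mark, which is 40 mm above the reported TCP. So at this opening the real tips are about 37 mm behind the TCP. From here on, TCP z ≈ -28 puts the tips about 9 mm above the bench. I'll redo the arc push.

>>> drive_tool(deltas=[[[0,0,0],[0,0,-7]],[[0,0,0.3],[0,0,-6.9]],[[-1,-1.5,0.5],[0,0,0]],[[-1,-1.5,0.5],[0,0,0]],[[-0.8,0,0.5],[0,0,0]],[[0,0,0.4],[0,0,0]],[[0,0,0.2],[0,0,0]],[[0,0,0],[0,0,0]],[[0,0,0],[0,0,0]]])

```text
clock: 9.45
position: [468.3, -45.9, -26.4]
ee_rot: [0.716, -0.698, -0.0, 0.0]
contact_force: [0.1, 0.0, 1.0]
gripper_width: 50.1
grasp_force: 0.0
```

```bash
python3 -c "
from h import *
st()"
```

```text
t 9.45 pos [468.3 -45.9 -26.4] yaw -88.48 zax [-0. -0. -1.] F [0.1 0.  1. ] w 50.1
```

>>> drive_tool(deltas=[[[-0.7,0,0],[0,0,0]],[[-0.7,0,0],[0,0,0]],[[-0.34,0.15,0],[0,0,1.4]],[[-0.34,0.15,0],[0,0,1.4]],[[-0.34,0.15,0],[0,0,1.4]],[[-0.34,0.15,0],[0,0,1.4]],[[-0.34,0.15,0],[0,0,1.4]],[[-0.34,0.15,0],[0,0,1.4]],[[-0.34,0.15,0],[0,0,1.4]],[[-0.34,0.15,0],[0,0,1.4]],[[-0.34,0.15,0],[0,0,1.4]],[[-0.34,0.15,0],[0,0,1.4]]])

```text
clock: 10.65
position: [455.3, 3.2, -26.2]
ee_rot: [-0.626, 0.78, 0.0, -0.001]
contact_force: [-0.1, -3.0, 1.6]
gripper_width: 49.9
grasp_force: 1.7
```

>>> drive_tool(deltas=[[[0,0,0],[0,0,0]],[[0,0,0],[0,0,0]],[[2,0,0],[0,0,0]],[[2,0,0],[0,0,0]],[[0,0,-4],[0,0,0]],[[0,0,-4.5],[0,0,0]],[[2,0,-4.5],[0,0,0]],[[2,0,-4.5],[0,0,0]],[[0,0,-4.5],[0,0,0]],[[0,0,0],[0,0,0]],[[0,0,0],[0,0,0]]])

```text
clock: 11.75
position: [439.5, -74.5, 194.6]
ee_rot: [-0.626, 0.78, -0.001, 0.002]
contact_force: [0.5, 0.4, -1.1]
gripper_width: 49.7
grasp_force: 0.0
```

```bash
python3 - <<'E'
from h import *
st();w=wrist();roi=(200,190,360,330);inmeter(*strips(w,roi));
s=get_image("scene");inmeter(*strips(s,(230,165,345,245),150))
mb=mask(w,[18,80,80],[36,255,255],(60,220,220,400));q=cv2.minAreaRect(big(mb));print("bar",q,plane(w,[q[0]],30))
E
```

```text
t 11.75 pos [439.5 -74.5 194.6] yaw -102.46 zax [ 0.004  0.001 -1.   ] F [ 0.5  0.4 -1.1] w 49.7
  strip [240.5 303.5] [51.4 10.7]
  strip [277.5 274.5] [ 9. 67.]
block [471.8  61.1] yaw -16.4 k 39.1
  in meter [-157.4   -3.8] rel yaw -4.2
  strip [293.9 219.3] [ 9.5 43.8]
  strip [262.1 212.4] [39.1  4.7]
block [482.7  49.5] yaw -11.4 k 48.2
  in meter [-144.3  -12.8] rel yaw 0.8
bar ((138.0, 298.0000305175781), (39.120460510253906, 19.031574249267578), 82.40535736083984) [[625.88980105  23.45238182  30.        ]]
```

The block moved about +31 mm and turned as commanded (~3 N push). Now I'll turn the tool to the meter's yaw and look again from above.

>>> drive_tool(deltas=[[[-4.2,-0.8,-1.5],[0,0,0]],[[-4.2,-0.8,-1.5],[0,0,0]],[[-4,-0.8,-1.5],[0,0,0]],[[0,0,0],[0,0,-8.5]],[[0,0,0],[0,0,-8.5]],[[0,0,0],[0,0,-8.5]],[[0,0,0],[0,0,-8.5]],[[0,0,0],[0,0,-8.5]],[[0,0,0],[0,0,-8.5]],[[0,0,0],[0,0,-8.5]],[[0,0,0],[0,0,-8.5]],[[0,0,0],[0,0,-8.5]]])

```text
clock: 13.05
position: [488.4, 41.2, 236.4]
ee_rot: [0.975, -0.221, -0.002, 0.001]
contact_force: [0.4, 0.1, 0.5]
gripper_width: 50.1
grasp_force: 0.0
```

>>> drive_tool(deltas=[[[0,0,0],[0,0,-7]],[[0,0,0],[0,0,-6.7]],[[0,0,0],[0,0,0]],[[0,0,0],[0,0,0]]])

```text
clock: 13.45
position: [488.7, 41.2, 237.2]
ee_rot: [0.994, -0.108, -0.001, 0.001]
contact_force: [-0.9, -0.7, 0.1]
gripper_width: 50.2
grasp_force: 0.0
```

```bash
python3 - <<'E'
from h import *
st();w=wrist();cv2.imwrite("pics/w4.png",w["img"][:,:,::-1]);inmeter(*strips(w,(200,100,380,330)))
mb=mask(w,[18,70,80],[36,255,255],(150,0,400,150));ys,xs=np.nonzero(mb)
print("bar px",xs.min(),xs.max(),ys.min(),ys.max())
for x in range(xs.min()+2,xs.max()-1,6): print(x,ys[xs==x].min(),ys[xs==x].max(),end="; ")
print("bar lower z8",plane(w,[[xs.min(),ys.max()+.5],[xs.max()+1,ys.max()+.5]],8),"\nupper z36",plane(w,[[xs.min(),ys.min()-.5],[xs.max()+1,ys.min()-.5]],36))
m=mask(w,[0,0,165],[180,60,255],(200,100,380,330));print(rectmm(w,m,40))
E
```

```text
t 13.45 pos [488.7  41.2 237.2] yaw -12.38 zax [-0.003 -0.001 -1.   ] F [-0.9 -0.7  0.1] w 50.2
  strip [259.  161.5] [ 9. 62.]
  strip [296.2 196.5] [ 9.4 61.1]
block [469.1  62.8] yaw -11.1 k 41.3
  in meter [-160.4   -2.6] rel yaw 1.1
bar px 232 292 35 66
234 36 47; 240 35 51; 246 35 51; 252 37 50; 258 38 51; 264 35 54; 270 35 61; 276 36 64; 282 57 59; 288 58 61; bar lower z8 [[615.51172771  62.50907906   8.        ]
 [600.80470284  -4.20987628   8.        ]] 
upper z36 [[640.90828266  52.34564329  36.        ]
 [627.56454356  -8.22917447  36.        ]]
[477.5  56.8 109.9 119.7 -12.7]
```

```bash
python3 - <<'E'
from h import *
w=wrist();w1=dict(np.load("w1.npz"))
for d,roi in((w,(225,30,300,62)),(w1,(230,70,300,100))):
    m=mask(d,[20,80,120],[34,255,255],roi);m=cv2.morphologyEx(m,cv2.MORPH_CLOSE,np.ones((5,5)));c=big(m);x,y,ww,h=cv2.boundingRect(c);print("box",x,y,ww,h,cv2.minAreaRect(c))
    print(" upper@36",plane(d,[[x,y],[x+ww,y]],36).mean(0).round(1)," lower@8",plane(d,[[x,y+h],[x+ww,y+h]],8).mean(0).round(1), "width36",ww*np.linalg.norm(np.diff(plane(d,[[x,y],[x+1,y]],36),axis=0)).round(2))
c=cv2.resize(w["img"][25:285,190:360],None,fx=2.2,fy=2.2,interpolation=cv2.INTER_CUBIC);cv2.imwrite("pics/w4c.png",c[:,:,::-1])
E
```

```text
box 233 36 46 15 ((255.5, 43.0), (14.0, 45.0), 90.0)
 upper@36 [634.6  28.9  36. ]  lower@8 [625.4  32.7   8. ] width36 46.92
box 244 79 41 11 ((264.0, 84.0), (10.0, 40.0), 90.0)
 upper@36 [634.4  29.1  36. ]  lower@8 [624.8  32.2   8. ] width36 45.510000000000005
```

View pics/w4c.png

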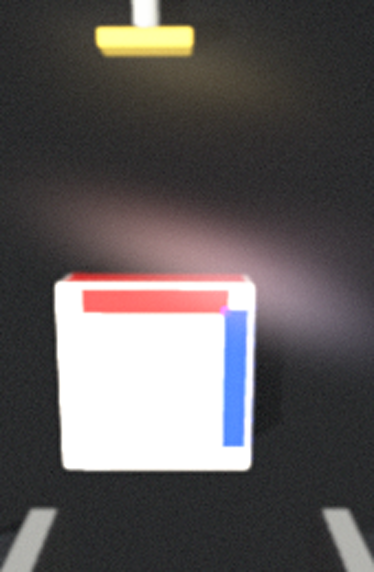

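The crop shows the bar at cols 97–193 and the block nearly square below it (~1° off, ~2.6 mm to the right). Bar front ≈ (626, 31.5). Next: go behind the block, lower, and push.

>>> drive_tool(deltas=[[[-3.3,-0.56,3],[0,0,-0.2]],[[-3.3,-0.56,3],[0,0,0]],[[-3.3,-0.56,3],[0,0,0]],[[0,0,4.5],[0,0,0]],[[0,0,4.5],[0,0,0]],[[0,0,4.3],[0,0,0]],[[0,0,2],[0,0,0]],[[0,0,1.4],[0,0,0]],[[0,0,0.7],[0,0,0]],[[0,0,0],[0,0,0]],[[0,0,0],[0,0,0]]])

```text
clock: 14.65
position: [396.4, 78.6, -25.0]
ee_rot: [0.994, -0.105, 0.0, -0.0]
contact_force: [-0.3, 0.0, 0.1]
gripper_width: 50.3
grasp_force: 0.0
```

```bash
python3 - <<'E'
from h import *
st();p=arm.read_state()["position"][:2];inmeter(p,np.radians(YAW));w=wrist();strips(w,(100,150,460,420))
E
```

```text
t 14.65 pos [396.4  78.6 -25. ] yaw -12.06 zax [ 0.001  0.001 -1.   ] F [-0.3  0.   0.1] w 50.3
  in meter [-234.9   -2.6] rel yaw 0.0Traceback (most recent call last):
  File "<stdin>", line 2, in <module>
  File "h.py", line 43, in strips
    c=big(mask(d,lo,hi,roi));(q,s,_)=cv2.minAreaRect(c);P.append(plane(d,[q],40)[0,:2]);print("  strip",np.round(q,1),np.round(s,1))
  File "h.py", line 17, in big
    def big(m): return max(cv2.findContours(m,cv2.RETR_EXTERNAL,cv2.CHAIN_APPROX_NONE)[0],key=cv2.contourArea)
                       ~~~^^^^^^^^^^^^^^^^^^^^^^^^^^^^^^^^^^^^^^^^^^^^^^^^^^^^^^^^^^^^^^^^^^^^^^^^^^^^^^^^^^^^
ValueError: max() iterable argument is empty
```

>>> drive_tool(deltas=[[[0.6,0,0],[0,0,0]],[[0.6,0,0],[0,0,0]],[[0.7,0,0.1],[0,0,0]],[[1,-0.03,0],[0,0,0]],[[1,-0.03,0],[0,0,0]],[[1,-0.03,0],[0,0,0]],[[1,-0.03,0],[0,0,0]],[[1,-0.03,0],[0,0,0]],[[1,-0.03,0],[0,0,0]],[[1,-0.03,0],[0,0,0]],[[0.8,-0.03,0],[0,0,0]],[[0.6,-0.02,0],[0,0,0]]])

```text
clock: 15.9
position: [497.9, 59.3, -26.5]
ee_rot: [0.994, -0.105, 0.0, -0.0]
contact_force: [-3.0, 1.8, 2.3]
gripper_width: 50.1
grasp_force: 1.7
```

>>> drive_tool(deltas=[[[0.3,0,0],[0,0,0]],[[0,0,0],[0,0,0]],[[0,0,0],[0,0,0]]])

```text
clock: 16.2
position: [501.0, 59.1, -26.2]
ee_rot: [0.994, -0.105, 0.001, -0.0]
contact_force: [-0.9, -0.7, 0.2]
gripper_width: 50.1
grasp_force: 0.0
```

```bash
python3 - <<'E'
from h import *
st();p=arm.read_state()["position"][:2];inmeter(p,np.radians(YAW));w=wrist();cv2.imwrite("pics/w5.png",w["img"][:,:,::-1]);s=get_image("scene");cv2.imwrite("pics/s5.png",s["img"][:,:,::-1])
inmeter(*strips(s,(230,165,345,265),150))
m=mask(w,[0,90,150],[10,255,255],(50,50,520,420));
if m.any(): print("red",cv2.boundingRect(big(m)),cv2.minAreaRect(big(m)))
m=mask(w,[20,80,120],[34,255,255],(50,0,520,420))
if m.any(): print("yel",cv2.boundingRect(big(m)),cv2.minAreaRect(big(m)))
E
```

```text
t 16.2 pos [501.   59.1 -26.2] yaw -12.03 zax [ 0.002  0.001 -1.   ] F [-0.9 -0.7  0.2] w 50.1
  in meter [-128.4    0.4] rel yaw 0.0
  strip [318.5 250.5] [ 9.1 45.7]
  strip [284.1 242.4] [41.9  5.3]
block [572.6  33.2] yaw -11.6 k 47.9
  in meter [-53.   -9.8] rel yaw 0.6
```

View pics/w5.png

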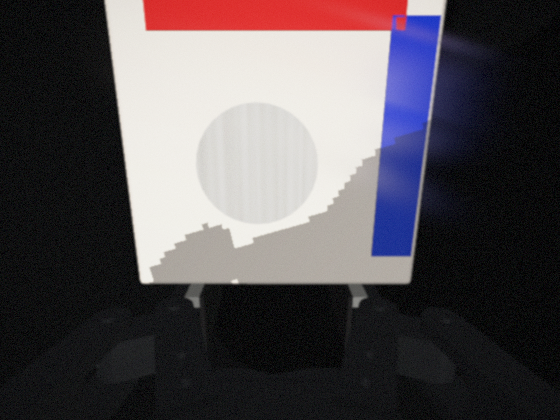

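The block's rear edge (cols 140–411, row 283) is centred on the tool column (276) and square to it. The front face is about 16 mm from the bar. That was the last picture I may view, so from here I'll work from numbers and push on, watching the force.

>>> drive_tool(deltas=[[[0.4,0,0],[0,0,-0.1]],[[0.4,0,0],[0,0,0]],[[0.4,0,0],[0,0,0]],[[0.3,0,0],[0,0,0]],[[0.3,0,0],[0,0,0]],[[0.2,0,0],[0,0,0]],[[0,0,0],[0,0,0]],[[0,0,0],[0,0,0]]])

```text
clock: 17.1
position: [519.0, 54.4, -26.6]
ee_rot: [0.995, -0.104, -0.001, 0.0]
contact_force: [-4.9, 0.7, 2.8]
gripper_width: 49.9
grasp_force: 2.5
```

>>> drive_tool(deltas=[[[0.15,0,0],[0,0,0]],[[0.1,0,0],[0,0,0]],[[0,0,0],[0,0,0]],[[0,0,0],[0,0,0]]])

```text
clock: 17.5
position: [520.7, 53.9, -26.6]
ee_rot: [0.995, -0.104, -0.001, 0.0]
contact_force: [-7.0, 3.0, 5.0]
gripper_width: 50.2
grasp_force: 3.6
```

>>> drive_tool(deltas=[[[0.1,0,0],[0,0,0]],[[0.1,0,0],[0,0,0]],[[0,0,0],[0,0,0]],[[0,0,0],[0,0,0]]])

```text
clock: 17.9
position: [522.2, 53.5, -26.6]
ee_rot: [0.995, -0.104, -0.002, 0.001]
contact_force: [-8.6, 2.8, 5.2]
gripper_width: 50.0
grasp_force: 4.2
```

```bash
cat >> h.py <<'E'
def yel(s):
    m=mask(s,[20,80,80],[36,255,255],(290,225,365,285)); mo=cv2.moments(m,True); return np.round([mo["m10"]/mo["m00"],mo["m01"]/mo["m00"],mo["m00"]],2)
def pj(d,P):
    q=R.from_quat(d["orientation"]).inv().apply(P-d["eye"]);return np.array([d["fx"]*q[0]/q[2]+d["cx"],d["fy"]*q[1]/q[2]+d["cy"]])
E
python3 - <<'E'
from h import *
st();inmeter(arm.read_state()["position"][:2],np.radians(YAW))
s=get_image("scene");s5=dict(s);s5["img"]=cv2.imread("pics/s5.png")[:,:,::-1].copy()
for d in(s5,s): print(yel(d));inmeter(*strips(d,(230,165,350,275),150))
a=pj(s,np.array([630,31,22.]));u=np.array([.977,-.212,0]);print("px for 10mm:",pj(s,np.array([630,31,22.])+10*u)-a)
E
```

```text
t 17.9 pos [522.2  53.5 -26.6] yaw -11.95 zax [-0.004 -0.001 -1.   ] F [-8.6  2.8  5.2] w 50.0
  in meter [-106.6   -0.6] rel yaw 0.0
[323.65 256.81 234.  ]
  strip [318.5 250.5] [ 9.1 45.7]
  strip [284.1 242.4] [41.9  5.3]
block [572.6  33.2] yaw -11.6 k 47.9
  in meter [-53.   -9.8] rel yaw 0.6
[324.92 259.09 211.  ]
  strip [322.6 248.6] [ 5.6 36.4]
  strip [289.2 250.4] [46.3  5.5]
block [576.9  25.7] yaw 8.9 k 44.9
  in meter [-47.3 -16.2] rel yaw 21.1
px for 10mm: [2.78654044 3.77957822]
```

>>> drive_tool(deltas=[[[0.1,-0.03,0],[0,0,0]],[[0.1,-0.03,0],[0,0,0]],[[0.1,0,0],[0,0,0]],[[0,0,0],[0,0,0]],[[0,0,0],[0,0,0]]])

```text
clock: 18.45
position: [524.2, 53.1, -26.8]
ee_rot: [0.995, -0.104, -0.003, 0.001]
contact_force: [-9.5, 4.2, 6.8]
gripper_width: 49.7
grasp_force: 5.0
```

```bash
python3 - <<'E'
from h import *
st();inmeter(arm.read_state()["position"][:2],np.radians(YAW))
s=get_image("scene");print(yel(s))
E
```

```text
t 18.45 pos [524.2  53.1 -26.8] yaw -11.99 zax [-0.006 -0.001 -1.   ] F [-9.5  4.2  6.8] w 49.7
  in meter [-104.6   -0.5] rel yaw 0.0
[325.26 259.88 207.  ]
```

>>> drive_tool(deltas=[[[0.1,0,0],[0,0,0]],[[0.1,0,0],[0,0,0]],[[0,0,0],[0,0,0]],[[0,0,0],[0,0,0]]])

```text
clock: 18.9
position: [525.8, 52.7, -26.8]
ee_rot: [0.995, -0.104, -0.003, 0.001]
contact_force: [-11.1, 2.5, 8.3]
gripper_width: 50.2
grasp_force: 5.6
```

```bash
python3 - <<'E'
from h import *
st();inmeter(arm.read_state()["position"][:2],np.radians(YAW))
s=get_image("scene");print(yel(s))
E
```

```text
t 18.9 pos [525.8  52.7 -26.8] yaw -11.98 zax [-0.006 -0.001 -1.   ] F [-11.1   2.5   8.3] w 50.2
  in meter [-102.9   -0.6] rel yaw 0.0
[325.7  260.39 200.  ]
```

>>> drive_tool(deltas=[[[0.1,0,0],[0,0,0]],[[0.05,0,0],[0,0,0]],[[0,0,0],[0,0,0]],[[0,0,0],[0,0,0]]])

```text
clock: 19.35
position: [526.2, 52.5, -26.9]
ee_rot: [0.995, -0.104, -0.004, 0.001]
contact_force: [-12.3, 5.9, 8.7]
gripper_width: 50.2
grasp_force: 7.0
```

```bash
python3 - <<'E'
from h import *
st();inmeter(arm.read_state()["position"][:2],np.radians(YAW))
s=get_image("scene");print(yel(s))
E
```

```text
t 19.35 pos [526.2  52.5 -26.9] yaw -11.99 zax [-0.008 -0.002 -1.   ] F [-12.3   5.9   8.7] w 50.2
  in meter [-102.5   -0.7] rel yaw 0.0
[325.86 260.56 200.  ]
```

The bar is home: the last 1.5 mm of command moved the tool only 0.4 mm, the force stepped up to 13.6 N, and the front face is at 9.9 mm. I'll hold, back off, rise and measure.

>>> drive_tool(deltas=[[[0,0,0],[0,0,0]],[[0,0,0],[0,0,0]],[[0,0,0],[0,0,0]],[[0,0,0],[0,0,0]],[[0,0,0],[0,0,0]],[[0,0,0],[0,0,0]],[[-0.4,0,0],[0,0,0]],[[-0.6,0,0],[0,0,0]],[[-0.8,0,0],[0,0,0]],[[-1,0,0],[0,0,0]],[[0,0,-4.5],[0,0,0]],[[0,0,-4.5],[0,0,0]]])

```text
clock: 20.6
position: [502.0, 58.6, 63.7]
ee_rot: [0.995, -0.104, -0.001, 0.001]
contact_force: [2.3, 0.7, 0.1]
gripper_width: 49.8
grasp_force: 0.0
```

>>> drive_tool(deltas=[[[0,0,-4.5],[0,0,0]],[[1,0,-4.5],[0,0,0]],[[3.5,0,-4.5],[0,0,0]],[[3.5,0,0],[0,0,0]],[[0,0,0],[0,0,0]],[[0,0,0],[0,0,0]]], claw=6)

```text
clock: 21.2
position: [576.7, 43.0, 192.1]
ee_rot: [0.995, -0.105, -0.001, 0.0]
contact_force: [-0.2, 1.2, 0.6]
gripper_width: 59.7
grasp_force: 0.0
```

```bash
cat >> h.py <<'E'
def barw(d,roi):
    m=cv2.morphologyEx(mask(d,[20,80,120],[34,255,255],roi),cv2.MORPH_CLOSE,np.ones((5,5)));x,y,ww,h=cv2.boundingRect(big(m))
    print("bar box",x,y,ww,h,"back top @36",plane(d,[[x+ww/2,y]],36)[0].round(1),"front @8",plane(d,[[x+ww/2,y+h]],8)[0].round(1))
E
python3 - <<'E'
from h import *
st();inmeter(arm.read_state()["position"][:2],np.radians(YAW))
w=wrist();cv2.imwrite("pics/w6.png",w["img"][:,:,::-1]);print(yel(get_image("scene")))
inmeter(*strips(w,(150,40,420,280)));barw(w,(200,20,360,200))
E
```

```text
t 21.2 pos [576.7  43.  192.1] yaw -12.0 zax [-0.001  0.    -1.   ] F [-0.2  1.2  0.6] w 59.7
  in meter [-51.1   0.7] rel yaw 0.0
[324.12 257.73 215.  ]
  strip [275.5 141.5] [13. 77.]
  strip [316.8 183.1] [13.  72.2]
block [579.2  42. ] yaw -11.8 k 41.1
  in meter [-48.4   0.2] rel yaw 0.4
bar box 253 123 47 9 back top @36 [636.  29.  36.] front @8 [626.   31.1   8. ]
```

Red check done: the block is centred (0.2 mm off) and square (0.4°), and the bar has sprung back. Next I'll straddle the bar ahead of the red face with the fingers at 60 mm and pull the block back.

>>> drive_tool(deltas=[[[3.7,0,3],[0,0,-0.1]],[[3.6,0.05,3],[0,0,0]],[[0,0,4.4],[0,0,0]],[[0,0,4.4],[0,0,0]],[[0,0,0],[0,0,0]],[[0,0,3],[0,0,0]],[[0,0,2.4],[0,0,0]],[[0,0,1.2],[0,0,0]],[[0,0,0.5],[0,0,0]],[[0,0,0],[0,0,0]]])

```text
clock: 22.3
position: [649.0, 27.7, -24.9]
ee_rot: [0.995, -0.103, 0.001, -0.0]
contact_force: [-0.1, -0.7, 0.7]
gripper_width: 60.5
grasp_force: 0.0
```

```bash
python3 - <<'E'
from h import *
st();inmeter(arm.read_state()["position"][:2],np.radians(YAW));print(yel(get_image("scene")))
E
```

```text
t 22.3 pos [649.   27.7 -24.9] yaw -11.81 zax [ 0.001 -0.    -1.   ] F [-0.1 -0.7  0.7] w 60.5
  in meter [22.8  1.1] rel yaw 0.0
[328.18 256.96  90.  ]
```

>>> drive_tool(deltas=[[[-0.3,0.05,0],[0,0,0.3]],[[-0.3,0,0],[0,0,0]],[[-0.4,0,0.1],[0,0,0]],[[-0.5,0,0],[0,0,0]],[[-0.6,0,0],[0,0,0]],[[-0.6,0,0],[0,0,0]],[[-0.6,0,0],[0,0,0]],[[-0.6,0,0],[0,0,0]],[[-0.6,0,0],[0,0,0]],[[-0.5,0,0],[0,0,0]],[[-0.4,0,0],[0,0,0]],[[0,0,0],[0,0,0]]])

```text
clock: 23.55
position: [594.6, 38.5, -27.1]
ee_rot: [0.994, -0.106, -0.001, 0.0]
contact_force: [2.9, -0.5, 0.4]
gripper_width: 59.4
grasp_force: 1.0
```

```bash
python3 - <<'E'
from h import *
st();inmeter(arm.read_state()["position"][:2],np.radians(YAW));s=get_image("scene");print(yel(s))
w=wrist();m=mask(w,[0,0,120],[180,60,255],(120,250,440,420));print("white",cv2.boundingRect(m))
E
```

```text
t 23.55 pos [594.6  38.5 -27.1] yaw -12.16 zax [-0.001 -0.    -1.   ] F [ 2.9 -0.5  0.4] w 59.4
  in meter [-32.7   0.1] rel yaw 0.0
[323.58 256.45 251.  ]
white (172, 288, 210, 92)
```

The pull worked and the bar is free again. Now the 90° arc push, with the centre of rotation 65 mm to the block's right, in two calls.

>>> drive_tool(deltas=[[[-0.44,-0.39,0],[0,0,-3.75]],[[-0.44,-0.39,0],[0,0,-3.75]],[[-0.44,-0.39,0],[0,0,-3.75]],[[-0.44,-0.39,0],[0,0,-3.75]],[[-0.44,-0.39,0],[0,0,-3.75]],[[-0.44,-0.39,0],[0,0,-3.75]],[[-0.44,-0.39,0],[0,0,-3.75]],[[-0.44,-0.39,0],[0,0,-3.75]],[[-0.44,-0.39,0],[0,0,-3.75]],[[-0.44,-0.39,0],[0,0,-3.75]],[[-0.44,-0.39,0],[0,0,-3.75]],[[-0.44,-0.39,0],[0,0,-3.75]]])

```text
clock: 24.85
position: [537.4, 76.1, -27.5]
ee_rot: [0.959, 0.284, -0.001, -0.0]
contact_force: [2.3, 1.8, -0.1]
gripper_width: 59.9
grasp_force: 1.1
```

```bash
python3 - <<'E'
from h import *
st();inmeter(arm.read_state()["position"][:2],np.radians(YAW))
w=wrist();m=mask(w,[0,0,90],[180,60,255],(120,270,440,420));c=big(m);print("white",cv2.boundingRect(c))
H=hsv(w);r=mask(w,[0,90,60],[10,255,255],(60,240,500,420));print("red",[ (cv2.boundingRect(k),round(cv2.minAreaRect(k)[2],1)) for k in cv2.findContours(r,0,1)[0] if cv2.contourArea(k)>60])
E
```

```text
t 24.85 pos [537.4  76.1 -27.5] yaw 32.97 zax [-0.001 -0.    -1.   ] F [ 2.3  1.8 -0.1] w 59.9
  in meter [-96.5  24.7] rel yaw 0.0
white (194, 333, 164, 12)
red [((194, 344, 165, 31), 90.0), ((198, 290, 156, 43), 90.0)]
```

>>> drive_tool(deltas=[[[-0.44,-0.39,0],[0,0,-3.75]],[[-0.44,-0.39,0],[0,0,-3.75]],[[-0.44,-0.39,0],[0,0,-3.75]],[[-0.44,-0.39,0],[0,0,-3.75]],[[-0.44,-0.39,0],[0,0,-3.75]],[[-0.44,-0.39,0],[0,0,-3.75]],[[-0.44,-0.39,0],[0,0,-3.75]],[[-0.44,-0.39,0],[0,0,-3.75]],[[-0.44,-0.39,0],[0,0,-3.75]],[[-0.44,-0.39,0],[0,0,-3.75]],[[-0.44,-0.39,0],[0,0,-3.75]],[[-0.44,-0.39,0],[0,0,-3.75]]])

```text
clock: 26.1
position: [469.5, 61.4, -27.5]
ee_rot: [0.778, 0.629, -0.001, -0.001]
contact_force: [0.7, 2.5, 0.3]
gripper_width: 60.2
grasp_force: 1.0
```

>>> drive_tool(deltas=[[[0,0,0],[0,0,0]],[[1,0,0],[0,0,0]],[[1,0,-2],[0,0,0]],[[0,0,-4.5],[0,0,0]],[[0,0,-4.5],[0,0,0]],[[0,0,-4.5],[0,0,0]],[[-1,0,-4.5],[0,0,0]],[[-4,0,-3],[0,0,0]],[[-4,0,0],[0,0,0]],[[0,0,0],[0,0,0]],[[0,0,0],[0,0,0]]])

```text
clock: 27.2
position: [455.5, -7.2, 203.0]
ee_rot: [0.779, 0.627, -0.0, -0.0]
contact_force: [0.9, -0.1, -0.2]
gripper_width: 60.0
grasp_force: 0.0
```

```bash
python3 - <<'E'
from h import *
st();inmeter(arm.read_state()["position"][:2],np.radians(YAW))
w=wrist();cv2.imwrite("pics/w7.png",w["img"][:,:,::-1]);inmeter(*strips(w,(100,20,460,300)))
E
```

```text
t 27.2 pos [455.5  -7.2 203. ] yaw 77.69 zax [-0.001 -0.    -1.   ] F [ 0.9 -0.1 -0.2] w 60.0
  in meter [-159.   -73.9] rel yaw 0.0
  strip [273.5 134.5] [13. 75.]
  strip [314.2 174. ] [12.3 72.2]
block [456.8   0.6] yaw 79.1 k 40.6
  in meter [-159.4  -66. ] rel yaw 91.3
```

The turn worked: the block is at meter (-159, -66) with the blue face toward the bar. Now I'll push its plain side by 66 mm to centre it.

>>> drive_tool(deltas=[[[-3.3,0,3],[0,0,0]],[[-3.4,0,3],[0,0,0]],[[0,0,4.4],[0,0,0]],[[0,0,4.4],[0,0,0]],[[0,0,4],[0,0,0]],[[0,0,2.5],[0,0,0]],[[0,0,1.2],[0,0,0]],[[0,0,0.5],[0,0,0]],[[0,0,0],[0,0,0]],[[0,0,0],[0,0,0]]], claw=5)

```text
clock: 28.25
position: [442.6, -71.7, -26.6]
ee_rot: [0.778, 0.629, 0.0, 0.0]
contact_force: [-0.1, -0.6, 0.3]
gripper_width: 49.8
grasp_force: 0.0
```

>>> drive_tool(deltas=[[[0.6,0,0],[0,0,0.1]],[[0.6,0,0],[0,0,0]],[[0.6,0,0],[0,0,0]],[[0.7,0,0],[0,0,0]],[[0.7,0,0],[0,0,0]],[[0.7,0,0],[0,0,0]],[[0.7,0,0],[0,0,0]],[[0.7,0,0],[0,0,0]],[[0.7,0,0],[0,0,0]],[[0.6,0,0],[0,0,0]],[[0.5,0,0],[0,0,0]],[[0,0,0],[0,0,0]]])

```text
clock: 29.45
position: [457.6, -1.8, -27.0]
ee_rot: [0.778, 0.628, 0.001, 0.0]
contact_force: [0.8, 0.2, 0.8]
gripper_width: 50.0
grasp_force: 0.0
```

```bash
python3 - <<'E'
from h import *
st();inmeter(arm.read_state()["position"][:2],np.radians(YAW))
w=wrist();m=mask(w,[0,0,90],[180,60,255],(60,100,500,320));x,y,a,h=cv2.boundingRect(big(m));print(x,y,a,h);e=plane(w,[[x+a/2,y+h]],40)[0];print("rear edge",e.round(1));inmeter(e[:2],np.radians(YAW))
E
```

```text
t 29.45 pos [457.6  -1.8 -27. ] yaw 77.79 zax [ 0.001  0.001 -1.   ] F [0.8 0.2 0.8] w 50.0
  in meter [-158.   -68.3] rel yaw 0.0
107 100 320 190
rear edge [457.    7.3  40. ]
  in meter [-160.6  -59.5] rel yaw 0.0
```

>>> drive_tool(deltas=[[[0.3,0,0],[0,0,0.1]],[[0.3,0,0],[0,0,0]],[[0,0,0],[0,0,0]],[[0,0,0],[0,0,0]]])

```text
clock: 29.9
position: [458.3, 3.2, -27.0]
ee_rot: [0.779, 0.627, 0.0, -0.0]
contact_force: [-1.1, 0.6, 0.3]
gripper_width: 50.2
grasp_force: 0.2
```

>>> drive_tool(deltas=[[[-1,0,0],[0,0,0]],[[-1,0,0],[0,0,0]],[[0,0,-4],[0,0,0]],[[0,0,-4.5],[0,0,0]],[[0,0,-4.5],[0,0,0]],[[0,0,-4.5],[0,0,0]],[[2,0,-4.5],[0,0,0]],[[4,0,0],[0,0,0]],[[3,0,0],[0,0,0]],[[0,0,0],[0,0,0]],[[0,0,0],[0,0,0]]])

```text
clock: 31.0
position: [472.7, 71.0, 192.7]
ee_rot: [0.779, 0.627, -0.0, -0.0]
contact_force: [-0.1, -1.4, -0.6]
gripper_width: 49.8
grasp_force: 0.0
```

```bash
python3 - <<'E'
from h import *
st();inmeter(arm.read_state()["position"][:2],np.radians(YAW))
w=wrist();cv2.imwrite("pics/w8.png",w["img"][:,:,::-1]);inmeter(*strips(w,(100,20,460,300)))
E
```

```text
t 31.0 pos [472.7  71.  192.7] yaw 77.67 zax [-0.001 -0.    -1.   ] F [-0.1 -1.4 -0.6] w 49.8
  in meter [-158.6    6.1] rel yaw 0.0
  strip [273.  152.5] [13. 76.]
  strip [314.1 193.2] [13.  70.1]
block [469.2  62.4] yaw 78.0 k 41.2
  in meter [-160.3   -3. ] rel yaw 90.2
```

>>> drive_tool(deltas=[[[-2,-1.5,-2],[0,0,8.2]],[[0,0,-2],[0,0,8.2]],[[0,0,0],[0,0,8.2]],[[0,0,0],[0,0,8.2]],[[0,0,0],[0,0,8.2]],[[0,0,0],[0,0,8.2]],[[0,0,0],[0,0,8.2]],[[0,0,0],[0,0,8.2]],[[0,0,0],[0,0,8.2]],[[0,0,0],[0,0,8.2]],[[0,0,0],[0,0,7.9]],[[0,0,0],[0,0,0]]])

```text
clock: 32.25
position: [453.7, 53.8, 232.8]
ee_rot: [0.994, -0.107, -0.0, 0.0]
contact_force: [0.0, -0.4, -0.6]
gripper_width: 50.2
grasp_force: 0.0
```

>>> drive_tool(deltas=[[[0,0,0],[0,0,0]]])

```text
clock: 32.35
position: [453.9, 54.1, 232.9]
ee_rot: [0.994, -0.106, -0.0, 0.0]
contact_force: [-0.9, -1.0, 0.1]
gripper_width: 50.0
grasp_force: 0.0
```

```bash
python3 - <<'E'
from h import *
st();inmeter(arm.read_state()["position"][:2],np.radians(YAW))
w=wrist();cv2.imwrite("pics/w9.png",w["img"][:,:,::-1]);inmeter(*strips(w,(180,90,400,330)));barw(w,(200,20,330,75))
E
```

```text
t 32.35 pos [453.9  54.1 232.9] yaw -12.16 zax [-0. -0. -1.] F [-0.9 -1.   0.1] w 50.0
  in meter [-173.5  -14.3] rel yaw 0.0
  strip [227.3 165.5] [65.4 10.5]
  strip [286.  126.5] [ 7. 24.]
block [456.7  53.4] yaw 65.8 k 54.4
  in meter [-170.6  -14.5] rel yaw 78.0Traceback (most recent call last):
  File "<stdin>", line 3, in <module>
  File "h.py", line 55, in barw
    m=cv2.morphologyEx(mask(d,[20,80,120],[34,255,255],roi),cv2.MORPH_CLOSE,np.ones((5,5)));x,y,ww,h=cv2.boundingRect(big(m))
                                                                                                                      ~~~^^^
  File "h.py", line 17, in big
    def big(m): return max(cv2.findContours(m,cv2.RETR_EXTERNAL,cv2.CHAIN_APPROX_NONE)[0],key=cv2.contourArea)
                       ~~~^^^^^^^^^^^^^^^^^^^^^^^^^^^^^^^^^^^^^^^^^^^^^^^^^^^^^^^^^^^^^^^^^^^^^^^^^^^^^^^^^^^^
ValueError: max() iterable argument is empty
```

```bash
python3 - <<'E'
from h import *
w=wrist();np.savez("w9.npz",**w)
for n,lo,hi in(("red",[0,70,120],[12,255,255]),("blue",[100,50,100],[135,255,255]),("yel",[18,60,100],[36,255,255])):
    m=mask(w,lo,hi,(180,0,400,330))
    for k in cv2.findContours(m,0,cv2.CHAIN_APPROX_NONE)[0]:
        if cv2.contourArea(k)>40: q=cv2.minAreaRect(k);print(n,cv2.boundingRect(k),np.round(q[0]+q[1]+(q[2],),1))
m=mask(w,[0,0,165],[180,50,255],(180,90,400,330));print("white",cv2.boundingRect(big(m)),cv2.minAreaRect(big(m)))
E
```

```text
red (221, 133, 14, 66) [227.5 165.5  65.4  11.   88. ]
blue (230, 123, 70, 11) [264.5 128.   10.   69.   90. ]
blue (223, 118, 85, 2) [265.  118.5   1.   84.   90. ]
yel (238, 0, 47, 13) [261.   6.  12.  46.  90.]
white (217, 119, 121, 92) ((277.0, 164.5), (91.0, 120.0), 90.0)
```

```bash
python3 - <<'E'
from h import *
w=dict(np.load("w9.npz"))
r=plane(w,[[227.5,165.5]],40)[0,:2];b=plane(w,[[264.5,128]],40)[0,:2]
df=r-b;k=np.linalg.norm(df)/2**.5;a=np.arctan2(df[1],df[0])-np.pi/4;x=np.array([np.cos(a),np.sin(a)]);y=np.array([-x[1],x[0]])
c=(r+b)/2-k/2*(x-y);print(c,np.degrees(a),k);inmeter(c,a)
for p,z in(([261.5,0],36),([261.5,13],8)): e=plane(w,[p],z)[0];print(e.round(1));inmeter(e[:2],np.radians(YAW))
print("blue strip");inmeter(b,a)
E
```

```text
[469.89997832  63.18518066] 77.08999976560389 40.871560839636054
  in meter [-159.8   -2.1] rel yaw 89.3
[629.2  30.1  36. ]
  in meter [ 3.  -0.8] rel yaw 0.0
[625.1  32.2   8. ]
  in meter [-1.5  0.4] rel yaw 0.0
blue strip
  in meter [-118.9   -2.6] rel yaw 89.3
```

Block at (-160, -2.3), square. I'll repeat the behind-the-block push for the blue face.

>>> drive_tool(deltas=[[[-3.1,-0.6,3],[0,0,0]],[[-3.1,-0.6,3],[0,0,0]],[[0,0,4.5],[0,0,0]],[[0,0,4.5],[0,0,0]],[[0,0,4.5],[0,0,0]],[[0,0,2.8],[0,0,0]],[[0,0,2],[0,0,0]],[[0,0,1.1],[0,0,0]],[[0,0,0.5],[0,0,0]],[[0,0,0],[0,0,0]],[[0,0,0],[0,0,0]]])

```text
clock: 33.55
position: [396.7, 80.2, -25.5]
ee_rot: [0.994, -0.106, 0.001, -0.0]
contact_force: [0.7, -0.2, 0.5]
gripper_width: 49.8
grasp_force: 0.0
```

```bash
python3 - <<'E'
from h import *
st();inmeter(arm.read_state()["position"][:2],np.radians(YAW))
E
```

```text
t 33.55 pos [396.7  80.2 -25.5] yaw -12.22 zax [ 0.001  0.001 -1.   ] F [ 0.7 -0.2  0.5] w 49.8
  in meter [-234.9   -0.9] rel yaw 0.0
```

>>> drive_tool(deltas=[[[0.6,0,0],[0,0,0]],[[0.6,0,0],[0,0,0]],[[0.7,0,0.1],[0,0,0]],[[1,-0.03,0],[0,0,0]],[[1,-0.03,0],[0,0,0]],[[1,-0.03,0],[0,0,0]],[[1,-0.03,0],[0,0,0]],[[1,-0.03,0],[0,0,0]],[[1,-0.03,0],[0,0,0]],[[1,-0.03,0],[0,0,0]],[[0.8,-0.03,0],[0,0,0]],[[0.6,-0.02,0],[0,0,0]]])

```text
clock: 34.75
position: [498.2, 60.5, -27.0]
ee_rot: [0.994, -0.107, 0.0, 0.0]
contact_force: [-4.0, 0.9, 2.4]
gripper_width: 49.9
grasp_force: 1.8
```

>>> drive_tool(deltas=[[[0.3,0,0],[0,0,0]],[[0,0,0],[0,0,0]],[[0,0,0],[0,0,0]]])

```text
clock: 35.05
position: [501.3, 60.3, -26.8]
ee_rot: [0.994, -0.107, 0.001, -0.0]
contact_force: [0.0, 0.4, -0.4]
gripper_width: 49.7
grasp_force: 0.0
```

```bash
python3 - <<'E'
from h import *
st();inmeter(arm.read_state()["position"][:2],np.radians(YAW));w=wrist();g=cv2.cvtColor(w["img"],cv2.COLOR_RGB2GRAY);cv2.imwrite("pics/w10.png",w["img"][:,:,::-1])
m=((g>60)|(hsv(w)[:,:,1]>120)&(g>25)).astype(np.uint8)*255;m[284:]=0
for r in(120,180,220,250,275):
    c=np.nonzero(m[r])[0];print(r,c.min(),c.max(),end="; ")
for c in(160,230,320,390):
    k=np.nonzero(g[:,c]>80)[0];k=k[k<300];print("col",c,k.max() if len(k) else None)
E
```

```text
t 35.05 pos [501.3  60.3 -26.8] yaw -12.23 zax [ 0.002  0.001 -1.   ] F [ 0.   0.4 -0.4] w 49.7
  in meter [-128.4    1.7] rel yaw 0.0
120 123 466; 180 130 428; 220 135 423; 250 139 419; 275 142 416; col 160 284
col 230 284
col 320 284
col 390 284
```

The block sits 1.2 mm right of the tool axis, so at ym ≈ 0.5, with its rear edge square. Pressing home with the same sequence as before.

>>> drive_tool(deltas=[[[0.4,0,0],[0,0,0]],[[0.4,0,0],[0,0,0]],[[0.4,-0.02,0],[0,0,0]],[[0.3,-0.02,0],[0,0,0]],[[0.3,0,0],[0,0,0]],[[0.2,0,0],[0,0,0]],[[0.2,-0.02,0],[0,0,0]],[[0.2,0,0],[0,0,0]],[[0.2,-0.02,0],[0,0,0]],[[0.15,0,0],[0,0,0]],[[0,0,0],[0,0,0]],[[0,0,0],[0,0,0]]])

```text
clock: 36.3
position: [524.9, 54.5, -27.2]
ee_rot: [0.994, -0.107, -0.002, 0.001]
contact_force: [-8.8, 4.0, 5.7]
gripper_width: 49.9
grasp_force: 4.7
```

>>> drive_tool(deltas=[[[0.1,0,0],[0,0,0]],[[0.1,0,0],[0,0,0]],[[0,0,0],[0,0,0]],[[0,0,0],[0,0,0]]])

```text
clock: 36.7
position: [526.4, 54.2, -27.3]
ee_rot: [0.994, -0.107, -0.003, 0.001]
contact_force: [-10.8, 5.0, 7.2]
gripper_width: 50.4
grasp_force: 5.4
```

```bash
python3 - <<'E'
from h import *
st();inmeter(arm.read_state()["position"][:2],np.radians(YAW));print(yel(get_image("scene")))
E
```

```text
t 36.7 pos [526.4  54.2 -27.3] yaw -12.25 zax [-0.006 -0.001 -1.   ] F [-10.8   5.    7.2] w 50.4
  in meter [-102.7    1. ] rel yaw 0.0
[325.74 260.49 193.  ]
```

>>> drive_tool(deltas=[[[0.1,0,0],[0,0,0]],[[0.1,0,0],[0,0,0]],[[0,0,0],[0,0,0]],[[0,0,0],[0,0,0]]])

```text
clock: 37.15
position: [526.4, 53.8, -27.6]
ee_rot: [0.994, -0.107, -0.004, 0.001]
contact_force: [-14.4, 6.6, 8.8]
gripper_width: 50.0
grasp_force: 7.7
```

```bash
python3 - <<'E'
from h import *
st();inmeter(arm.read_state()["position"][:2],np.radians(YAW));print(yel(get_image("scene")))
E
```

```text
t 37.15 pos [526.4  53.8 -27.6] yaw -12.25 zax [-0.009 -0.002 -1.   ] F [-14.4   6.6   8.8] w 50.0
  in meter [-102.5    0.7] rel yaw 0.0
[325.84 260.58 194.  ]
```

It's home: the tool stopped at the same place and the force stepped up. I'll hold, ease off slowly, back away and rise clear.

>>> drive_tool(deltas=[[[0,0,0],[0,0,0]],[[0,0,0],[0,0,0]],[[0,0,0],[0,0,0]],[[0,0,0],[0,0,0]],[[0,0,0],[0,0,0]],[[0,0,0],[0,0,0]],[[0,0,0],[0,0,0]],[[-0.3,0,0],[0,0,0]],[[-0.3,0,0],[0,0,0]],[[-0.3,0,0],[0,0,0]],[[-0.4,0,0],[0,0,0]],[[-0.5,0,0],[0,0,0]]])

```text
clock: 38.4
position: [515.2, 58.5, -26.5]
ee_rot: [0.994, -0.107, 0.002, -0.001]
contact_force: [-0.6, 0.5, 0.4]
gripper_width: 50.0
grasp_force: 0.0
```

>>> drive_tool(deltas=[[[-0.8,0,0],[0,0,0]],[[-1,0,0],[0,0,0]],[[0,0,-4.5],[0,0,0]],[[0,0,-4.5],[0,0,0]],[[0,0,-4.5],[0,0,0]],[[1,0,-4.5],[0,0,0]],[[3.5,0,-4.5],[0,0,0]],[[3.5,0,0],[0,0,0]],[[0,0,0],[0,0,0]],[[0,0,0],[0,0,0]]])

```text
clock: 39.4
position: [569.1, 45.6, 191.4]
ee_rot: [0.994, -0.107, -0.001, 0.0]
contact_force: [-1.1, 0.1, 1.3]
gripper_width: 49.9
grasp_force: 0.0
```

```bash
python3 - <<'E'
from h import *
st();w=wrist();s=get_image("scene");print(yel(s));barw(w,(200,20,360,200))
for n,lo,hi in(("red",[0,70,120],[12,255,255]),("blue",[100,50,100],[135,255,255])):
    for k in cv2.findContours(mask(w,lo,hi,(150,40,420,280)),0,cv2.CHAIN_APPROX_NONE)[0]:
        if cv2.contourArea(k)>80: q=cv2.minAreaRect(k);c=plane(w,[q[0]],40)[0,:2];print(n,np.round(q[0]+q[1]+(q[2],),1));inmeter(c,np.radians(YAW))
t=get_image("top");t0=cv2.imread("pics/top0.png")[:,:,::-1]
s0=cv2.imread("pics/scene0.png")[:,:,::-1]
for nm,(x0,y0,x1,y1) in(("jar",(145,225,200,282)),("beaker",(350,128,388,180)),("bulb",(378,162,410,200))):
    print(nm,np.abs(s["img"][y0:y1,x0:x1].astype(int)-s0[y0:y1,x0:x1]).mean().round(2))
E
```

```text
t 39.4 pos [569.1  45.6 191.4] yaw -12.3 zax [-0.002 -0.    -1.   ] F [-1.1  0.1  1.3] w 49.9
[324.36 257.73 213.  ]
bar box 253 114 48 9 back top @36 [636.3  29.1  36. ] front @8 [627.1  31.    8. ]
red [235.2 174.5  75.5  14.1  87.7]
  in meter [-47.3  41.2] rel yaw 0.0
blue [277. 133.  14.  78.  90.]
  in meter [-7.3 -0.2] rel yaw 0.0
jar 10.87
beaker 2.8
bulb 2.59
```

```bash
python3 - <<'E'
from h import *
s=get_image("scene");s0=dict(s);s0["img"]=cv2.imread("pics/scene0.png")[:,:,::-1].copy()
for d in(s0,s): print(cv2.minAreaRect(big(mask(d,[95,120,60],[125,255,255],(145,222,200,262)))))
E
```

```text
((168.70001220703125, 240.40003967285156), (26.385601043701172, 31.304948806762695), 63.43495178222656)
((168.0, 240.5), (27.0, 30.0), 90.0)
```

The jar hasn't moved; the image difference there is only shadow. The block rests square against the bar, so I'm handing in.

```bash
python3 -c "
from bench import arm
print(arm.job_done())"
```

```text
the job is handed in; nothing more can be done
None
```

I pressed the red face and then the blue face fully home on the bar and held each there. The block is left released, with its blue face centred and square against the bar; the beaker, jar and bulb were not disturbed, and the job was handed in at about 39.5 s of the 72 s limit.

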